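# Clear the cutting bridge and reset the slab stop by one hole

### The arm

A 7-joint arm with a two-finger parallel gripper is mounted at the origin on the work surface. World frame = base frame: x ahead of the robot, y to its left, z up, the work surface at z = 0. Lengths are in m, angles in rad, forces in N, time in s.
With the tool pointing down it reaches from about 0.4 to 0.875 m from the base axis. Payload 4.4 kg.
Tool frame: the origin (TCP) lies between the finger pads; the fingertips stand 17 mm ahead of it and the grasp point (between the pads) lies 2 mm behind it; z points along the fingers, y is the line along which they close (so a half turn about z gives the same grasp; the last joint's range is limited). The gripper opens to 85 mm and grips with 20 to 120 N. Pads are 22 mm wide; open, the fingers measure 114 mm over their backs; the gripper's body (76 mm by 85 mm) begins 54 mm behind the grasp point. The pads swing forward as they close: fully open they stand 13 mm farther back than shut.
Start: joints at [-1.17, 0.628, 0.038, 1.517, -0.027, 0.996, -0.02], TCP at [0.293, 0.58, 0.248] pointing down, gripper open.
Joint ranges: [-3.06, 3.06], [-0.37, 2.12], [-1.25, 1.32], [0.18, 2.47], [-1.1, 4.24], [0.23, 1.98], [-2.94, 2.94]. Speed limits (rad/s): [2.57, 2.57, 3.14, 3.14, 3.14, 3.14, 3.14].

### API

Orientations are given as [roll, pitch, yaw] about the fixed x, y, z axes, in that order (R = Rz(yaw) Ry(pitch) Rx(roll)).
In Python, from station import env, cams, workorder gives the robot as it stands (env), with the cameras (cams) and the job (workorder).
- The arm moves only by the shell command python3 jog.py 'ROWS' [FORCE]. ROWS is a JSON list of rows, 1 to 5 of them, each of 5 numbers: the finger opening in m, then dx, dy, dz in m, then a turn about the tool's z in rad; each row is the pose to reach, as a shift and turn from the pose commanded when the command began, along the tool's axes at that moment; what a row does not reach only later rows make up. A row lasts 1/12 s, in which the tool goes at most 0.0417 m and 0.125 rad, less where a joint would pass 70% of its speed; a pose out of reach is approached as far as the arm can. The fingers move at their own pace and stop on an object; FORCE is the grip in N (left out, the last holds). Time passes only in rows, so rows that do not move let the fingers close. It prints the time, the measured TCP pose, the force, the opening and the grip force at its end.
- env.get_obs(): the state, without advancing time (a new reading comes with each control period).
- cams.grab_frame(name): name is "side" or "top" or "wrist"; returns a dict with "image" (480x640x3 uint8, red, green, blue), "intrinsics" (3x3 intrinsics, pixels), "rvec" (rotation vector, rad) and "tvec" (3), from world to camera coordinates, as OpenCV has them. Camera axes: x right, y down, z forward; pixel columns grow to the right and rows downward; lengths in m; the calibration is good to about 2 mm. A picture is of the moment at which its call begins. There is no depth.
- workorder.job_done(): hands the job in; it is judged then, once.
The state is a dict: "t": time; "joint_positions": joint angles; "qd": joint speeds; "joint_torque": joint torques, N m; "tcp_pos": TCP position; "eef_rot": TCP orientation; "contact_force": force on the tool from outside, world axes, zero at the start; "torque": the same for the moment, N m; "width": finger opening in m; "grasp_force": force on a finger pad.
Only numpy, scipy, OpenCV 4.12 (cv2) and the standard library are available. Lean on these libraries where they do the work, as an engineer would, in place of code of your own. Each camera call takes 0.05 s, during which the arm holds its last target. There are 200 camera calls.

### The job

On the clay-slab cutting bed, lift off the steel cutting bridge and hang it astride and square across the round tool rail, legs either side of the bar, and let go of it. Then pull up the red knob of the spring lock pin, slide the stop to the very next hole towards the steel cutting strip, and let the pin go fully home in that hole. Finish while still holding the red knob with the pin seated; do not let go of it, and leave the clay house, the white bowl and the tool pot where they are.

Things in the scene. Friction and masses are not known exactly. Their poses are not given: they have to be found in the camera images.
- bed: Fixed wooden cutting bed 240 (x) x 360 (y) x 20 mm; origin: centre of its underside, on the table. An aluminium guide bar (36 mm wide, top 42 mm above the table) lies on it along y at x = +95 mm, with 11 mm holes 40 mm apart. A flush steel cutting strip crosses it at y = +155 mm. The bridge stands on it just +y of the stop plate, in its way.
- next_hole (a point): Point on top of the guide bar at the centre of the hole to go to: the next one, 40 mm along the bed's +y from the hole the pin starts in. Fixed to the bed, axes as the bed's.
- stop (a joint): Slide of the stop along the bed's +y, m: 0 at the start, pin in the hole at bed y = -40 mm; positive towards the cutting strip; holes at multiples of 0.040; travel -0.08 to 0.16. Friction about 2 N once the pin is out. With the pin in a hole it has only about 1 mm of play.
- stop_plate (a point): Middle of the top edge of the upright aluminium stop plate (168 x 8 mm, its top level with the guide bar's top, 42 mm above the table), carried by the dark steel carriage block (56 x 64 mm, its top 57 mm above the table).
- plunger (a joint): Pull of the red knob and its pin, straight up, m: 0 = pin fully home (tip 10 mm below the bar's top), 0.010 = tip just clear of the bar, 0.013 = pulled to its limit. A spring presses it down with 5 N at 0, 9 N at 0.013. Between holes the pin, let go, rides on the bar at about 0.009 to 0.010 and drops into the next hole by itself.
- knob_top (a point): Centre of the top of the red knob: upright cylinder 28 mm across, 28 mm tall; with the pin home its top is 99 mm and its underside 71 mm above the table; steel barrel (22 mm across) right below. Grip it round from above. It carries the pin 57 mm below the top, over the guide bar. It moves with stop and plunger.
- bridge: Loose cutting bridge, 0.25 to 0.5 kg: steel strap 3 mm thick, 44 mm wide (its y), bent to an upside-down U 150 mm long (its x), open below; legs 80 mm long, 144 mm apart inside; wooden grip on top. Origin: midway between the feet, at their underside; z up. Starts standing on the bed, its x roughly along the bed's x.
- bridge_grip (a point): Centre of the top of the bridge's wooden grip: 80 mm long (bridge x), 24 mm wide (bridge y), 26 mm tall, standing on the strap; top 109 mm above the feet. Grip it across its 24 mm.
- bridge_under (a point): Centre of the underside of the bridge's top strap, 80 mm above the feet: the face that rests on the rail. Near the middle it hangs level; about 4 mm off centre tilts it 0.15 rad.
- stand: Fixed tool rail: a round steel bar 18 mm across along its y, 180 mm clear between two square wooden posts (26 x 16 mm, tops 149 mm high) on a base board 130 (x) x 220 (y) x 16 mm. Origin: centre of the base's underside, on the table. The hung bridge's span lies across the bar, along the stand's x.
- rail_mid (a point): Top of the bar at mid-length, 139 mm above the table; axes as the stand's (y along the bar).
- house: Bystander: dark clay house with a gable roof, 60 x 70 x 101 mm; origin: centre of its underside. Leave alone.
- bowl: Bystander: white bowl 110 mm across, 50 mm high; origin: centre of its underside. Leave alone.
- toolpot: Bystander: grey clay pot 66 mm across, 75 mm high, with modelling tools sticking out to 140 mm; origin: centre of its underside. Leave alone.

How it is judged:
On the way, in this order (a step that is already met when the one before it is completed fails the run):
1. the bridge hangs astride the rail and is let go (x of bridge_under in the frame of stand between -0.02 and 0.02 m and y of bridge_under in the frame of stand between -0.075 and 0.075 m and z of bridge_under in the frame of stand between 0.131 and 0.159 m and angle between the x axis of bridge and the x axis of stand, either way round below 0.5 rad and angle between bridge's own z axis and vertical below 0.4 rad and contact force between bridge and stand above 1 N and contact force between the fingers and bridge below 0.1 N and linear speed of bridge below 0.05 m/s), for 0.3 s.
2. the pin is pulled clear and the stop is on its way from the first hole to the next (value of joint plunger above 0.0075 m and value of joint stop between 0.01 and 0.034 m).
At the end, for the whole second after the job is handed in: Bridge carried by the rail alone, untouched, at rest: strap within 20 mm of the bar's axis and 75 mm of its middle, resting at the bar's top, square within 0.5 rad, tilt under 0.4 rad. Stop one hole on (40 mm within 3), pin home (under 2 mm), fingers holding the knob (over 1 N) (all of step 1 and value of joint stop between 0.037 and 0.043 m and value of joint plunger below 0.002 m and contact force between the fingers and plunger above 1 N); the arm keeps its last pose, push and grip.
It fails at once if the clay house is disturbed (distance of house from where it was at the start of the episode above 0.03 m or angle between house's own z axis and vertical above 0.3 rad).
It fails at once if the bowl is disturbed (distance of bowl from where it was at the start of the episode above 0.03 m or angle between bowl's own z axis and vertical above 0.3 rad).
It fails at once if the tool pot is disturbed (distance of toolpot from where it was at the start of the episode above 0.03 m or angle between toolpot's own z axis and vertical above 0.3 rad).
It also fails if it takes over 61 s, if anything falls off the work surface, if the arm or the gripper's body presses on something with over 40 N, if the wrist force passes 120 N, or if a joint passes its speed limit or range.

## Working session

There is one attempt and no reset: what is moved stays moved. The work goes in short steps, Python scripts to look and compute and a shell command to move; the robot and the scene stay as the last step left them, time stands still between calls to the robot, and variables do not carry over. Pictures are saved under pics/ and viewed, at most 10 in all, crops included, and the job is handed in when it is done.

```bash
ls; mkdir -p pics; python3 - <<'E'
from station import env, cams, workorder
import cv2,numpy as np
for n in ("top","side"):
    f=cams.grab_frame(n); cv2.imwrite(f"pics/{n}0.png",f["image"][:,:,::-1])
    R=cv2.Rodrigues(np.array(f["rvec"]))[0]; print(n,np.array(f["intrinsics"]).tolist(),(-R.T@np.array(f["tvec"]).ravel()).round(3),R.round(3).tolist())
print(env.get_obs())
E
```

```text
jog.py
pics
station.py
top [[555.1514510634767, 0.0, 315.98906904320313], [0.0, 555.1514510634767, 237.3666904659358], [0.0, 0.0, 1.0]] [ 0.406 -0.022  1.386] [[-0.01, -1.0, -0.027], [-0.988, 0.014, -0.151], [0.151, 0.025, -0.988]]
side [[533.3355296317253, 0.0, 328.12768469745913], [0.0, 533.3355296317253, 245.62388321077037], [0.0, 0.0, 1.0]] [ 0.319 -0.808  0.592] [[0.943, -0.332, 0.012], [-0.158, -0.481, -0.862], [0.292, 0.811, -0.506]]
{'t': 0.1, 'joint_positions': array([-1.16980656,  0.62920752,  0.0384305 ,  1.51827102, -0.02696367,
        0.99632916, -0.0200127 ]), 'qd': array([-3.01260038e-04, -1.88129392e-03, -1.79772241e-05, -3.40735524e-03,
       -5.96233025e-04, -5.91555326e-04, -7.74111826e-04]), 'joint_torque': array([ 2.43707087e-03, -5.64547849e+01,  1.23041790e+00, -1.93979502e+01,
        1.13274917e-02,  5.44193317e-03, -2.76936191e-06]), 'tcp_pos': array([0.29224599, 0.5799935 , 0.24750971]), 'eef_rot': array([-3.13989557e+00,  3.70427744e-05,  2.67482146e+00]), 'contact_force': array([ 1.17403937, -0.21806998,  0.50050825]), 'torque': array([ 0.03022693, -0.04268344,  0.0063527 ]), 'grasp_force': 0.0, 'width': 0.08562991720913794}
```

View pics/top0.png

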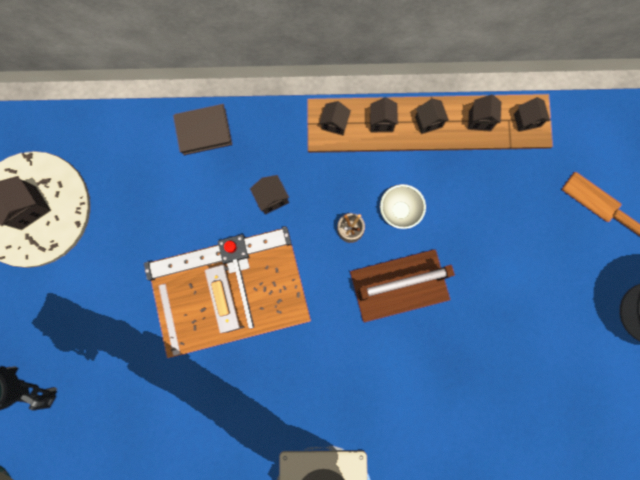

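View pics/side0.png

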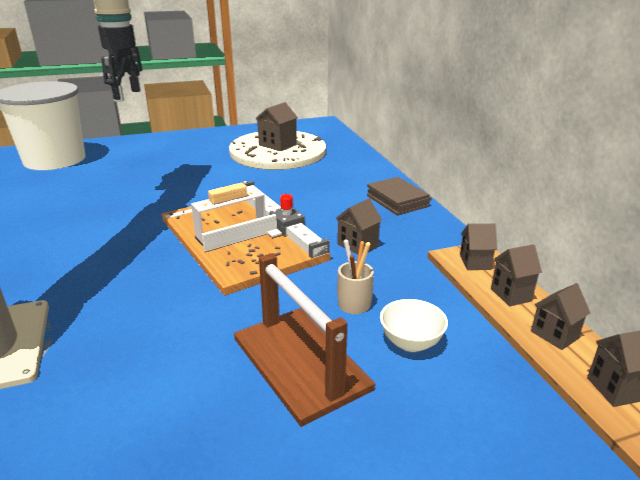

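The top view shows the knob at about (230,246), the bridge grip at (221,297), and the rail running from (366,291) to (446,275). The strip end (bed +y) is to the left. The side view agrees: the house, pot and bowl stand beyond the bed and rail.

```bash
cat > h.py <<'E'
from station import env, cams, workorder
import cv2,numpy as np
def cam(n):
    f=cams.grab_frame(n); R=cv2.Rodrigues(np.array(f["rvec"]))[0]; t=np.array(f["tvec"]).ravel()
    return f["image"],np.array(f["intrinsics"]),R,-R.T@t
def ray(c,p,z):
    im,K,R,C=c; d=R.T@np.linalg.inv(K)@np.array([p[0],p[1],1.]); return (C+d*(z-C[2])/d[2])[:2]
def tri(c1,p1,c2,p2):
    A=[];B=[]
    for c,p in((c1,p1),(c2,p2)):
        im,K,R,C=c; d=R.T@np.linalg.inv(K)@np.array([p[0],p[1],1.]); d/=np.linalg.norm(d); M=np.eye(3)-np.outer(d,d); A.append(M);B.append(M@C)
    return np.linalg.solve(sum(A),sum(B))
def blob(c,lo,hi,box):
    h=cv2.cvtColor(c[0],cv2.COLOR_RGB2HSV); m=cv2.inRange(h,np.array(lo),np.array(hi)); k=np.zeros_like(m); x0,y0,x1,y1=box; k[y0:y1,x0:x1]=m[y0:y1,x0:x1]
    cs=cv2.findContours(k,cv2.RETR_EXTERNAL,cv2.CHAIN_APPROX_NONE)[0]; return max(cs,key=cv2.contourArea)
def rect(c,cnt,z):
    pts=np.array([ray(c,p,z) for p in cnt[:,0]],np.float32)
    (x,y),(w,h),a=cv2.minAreaRect(pts)
    b=cv2.boxPoints(((x,y),(w,h),a)); e=[b[1]-b[0],b[2]-b[1]]; e=max(e,key=np.linalg.norm)
    return np.array([x,y]).round(4),sorted([round(w,4),round(h,4)]),round(float(np.arctan(e[1]/e[0])),3)
E
python3 - <<'E'
from h import *
t=cam("top")
h=cv2.cvtColor(t[0],cv2.COLOR_RGB2HSV)
for p in((221,297),(221,280),(230,246),(405,284),(430,279),(448,271),(365,292),(245,310),(180,320)): print(p,h[p[1],p[0]])
cv2.imwrite("pics/crop.png",cv2.resize(t[0][215:375,140:460,::-1],None,fx=2.5,fy=2.5,interpolation=cv2.INTER_CUBIC))
k=blob(t,(0,200,120),(6,255,255),(200,220,260,270)); print("knob",cv2.boundingRect(k),rect(t,k,.099))
g=blob(t,(12,60,170),(28,170,255),(205,270,240,325)); print("grip",cv2.boundingRect(g),rect(t,g,.129))
r=blob(t,(0,0,110),(180,70,255),(355,260,455,305)); print("rail",cv2.boundingRect(r),rect(t,r,.137))
E
```

```text
(221, 297) [ 22 119 250]
(221, 280) [ 12  27 187]
(230, 246) [  2 228 248]
(405, 284) [ 10  13 228]
(430, 279) [ 10  29 182]
(448, 271) [ 11 170 117]
(365, 292) [ 11 178 123]
(245, 310) [ 14  30 233]
(180, 320) [ 14 177 222]
knob (225, 241, 11, 11) (array([0.5855, 0.2121]), [0.0236, 0.024], 0.012)
grip (211, 280, 18, 36) (array([0.4631, 0.2292]), [0.0236, 0.0814], 0.263)
rail (367, 269, 80, 27) (array([ 0.4941, -0.1929]), [0.018, 0.1816], -1.332)
```

View pics/crop.png

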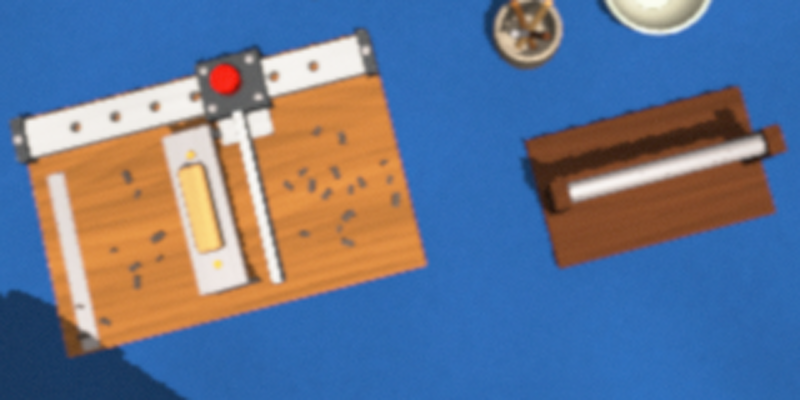

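```bash
cat >> h.py <<'E'
from scipy.spatial.transform import Rotation as Ro
def go(p,yaw=None):
    o=env.get_obs(); R=Ro.from_euler("xyz",o["eef_rot"]).as_matrix(); d=R.T@(np.array(p)-o["tcp_pos"])
    tu=0 if yaw is None else -((yaw-o["eef_rot"][2]+np.pi/2)%np.pi-np.pi/2)
    print("delta",d.round(4),"turn",round(float(tu),3),"dist",np.linalg.norm(d).round(3),"t",o["t"],"q7",o["joint_positions"][6].round(2))
E
python3 - <<'E'
from h import *
t=cam("top"); s=cam("side")
a,b=[ray(t,(x/2.5+140,y/2.5+215),.042) for x,y in((22,140),(370,52))]; print("bar dir",np.arctan2(*(a-b)[::-1])-np.pi/2, a,b)
pt=ray
def cen(c): m=cv2.moments(c); return m["m10"]/m["m00"],m["m01"]/m["m00"]
k=blob(t,(0,200,120),(6,255,255),(200,220,260,270));k2=blob(s,(0,200,100),(6,255,255),(270,185,305,220)); print(tri(t,cen(k),s,cen(k2)))
r=blob(t,(0,0,110),(180,70,255),(355,260,455,305));r2=blob(s,(0,0,110),(180,70,255),(264,262,332,336)); print(cv2.boundingRect(r2),tri(t,cen(r),s,cen(r2)))
g=blob(t,(12,60,170),(28,170,255),(205,270,240,325));g2=blob(s,(12,60,150),(28,170,255),(205,182,250,203));print(cv2.boundingRect(g2),tri(t,cen(g),s,cen(g2)))
go((.4631,.2292,.20),.263)
E
```

```text
bar dir 0.23668533451013518 [0.53441952 0.42117389] [0.61676315 0.07979141]
[0.58727801 0.21529296 0.08339981]
(265, 264, 67, 69) [ 0.49442793 -0.19285933  0.12899377]
(209, 183, 38, 20) [0.46425785 0.23204812 0.11390939]
delta [-0.3104 -0.2367  0.0481] turn -0.73 dist 0.393 t 0.25 q7 -0.02
```

```bash
R='[[0.085,-0.31,-0.237,0.048,-0.73],[0.085,-0.31,-0.237,0.048,-0.73],[0.085,-0.31,-0.237,0.048,-0.73],[0.085,-0.31,-0.237,0.048,-0.73],[0.085,-0.31,-0.237,0.048,-0.73]]'; python3 jog.py '[[0.085,-0.31,-0.237,0.048,-0.73],[0.085,-0.31,-0.237,0.048,-0.73],[0.085,-0.31,-0.237,0.048,-0.73],[0.085,-0.31,-0.237,0.048,-0.73],[0.085,-0.31,-0.237,0.048,-0.73]]'; python3 -c "
from h import *
go((.4631,.2292,.20),.263)"
```

```text
t: 0.67
tcp_pos: [0.3831, 0.3926, 0.2227]
eef_rot: [-3.141, 0.0, -2.977]
contact_force: [0.2, -1.1, 0.4]
width: 0.085
grasp_force: 0.0
delta [-0.0521 -0.1744  0.0227] turn -0.098 dist 0.183 t 0.6667 q7 0.79
```

```bash
python3 jog.py '[[0.085,-0.05,-0.172,0.022,-0.1],[0.085,-0.05,-0.172,0.022,-0.1],[0.085,-0.05,-0.172,0.022,-0.1],[0.085,-0.05,-0.172,0.022,-0.1],[0.085,-0.05,-0.172,0.022,-0.1]]'; python3 jog.py '[[0.085,0,0,0,0],[0.085,0,0,0,0]]'; python3 -c "
from h import *
go((.4631,.2292,.122),.263)
c=cam('wrist'); cv2.imwrite('pics/w1.png',c[0][:,:,::-1])"
```

```text
t: 1.08
tcp_pos: [0.4615, 0.2248, 0.2001]
eef_rot: [-3.137, -0.001, -2.892]
contact_force: [0.1, -0.8, -0.4]
width: 0.0854
grasp_force: 0.0
t: 1.25
tcp_pos: [0.4595, 0.2319, 0.2009]
eef_rot: [3.141, -0.0, -2.886]
contact_force: [-0.0, 1.3, -0.3]
width: 0.085
grasp_force: 0.0
delta [-0.0029 -0.0035  0.0788] turn -0.007 dist 0.079 t 1.25 q7 1.18
```

View pics/w1.png

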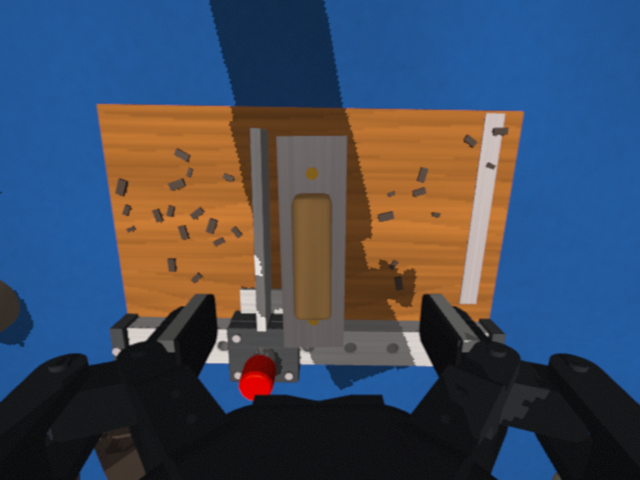

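The wrist view shows the grip upright, centred at (312,257) between the open fingers, with the knob at (257,380). I'll cross-check these positions with rays.

```bash
python3 -c "
from h import *
c=cam('wrist')
g=blob(c,(10,90,60),(28,200,230),(288,185,336,325)); print(cv2.boundingRect(g),rect(c,g,.125))
k=blob(c,(0,180,200),(6,255,255),(225,340,290,410)); print(cv2.boundingRect(k),rect(c,k,.099))
go((.4631,.2292,.122),.263)"
```

```text
(289, 194, 40, 131) (array([0.4614, 0.2291]), [0.0234, 0.085], 0.261)
(238, 374, 29, 26) (array([0.5804, 0.2127]), [0.0216, 0.0223], -0.821)
delta [-0.003  -0.0061  0.0791] turn -0.003 dist 0.079 t 1.35 q7 1.18
```

```bash
python3 jog.py '[[0.07,-0.003,-0.004,0.03,0],[0.06,-0.003,-0.004,0.05,0],[0.06,-0.003,-0.004,0.05,0],[0.06,-0.003,-0.004,0.05,0]]' 40; python3 -c "
from h import *
go((.4626,.2292,.122),.263)"
```

```text
t: 1.68
tcp_pos: [0.4618, 0.2309, 0.1505]
eef_rot: [3.141, -0.002, -2.88]
contact_force: [0.6, -0.3, -0.2]
width: 0.0596
grasp_force: 0.0
delta [-0.0004 -0.0018  0.0285] turn -0.002 dist 0.029 t 1.6833 q7 1.17
```

```bash
python3 jog.py '[[0.06,0,-0.002,0.015,0],[0.06,0,-0.002,0.0285,0],[0.06,0,-0.002,0.0285,0]]'; python3 jog.py '[[0.01,0,0,0,0],[0.01,0,0,0,0],[0.01,0,0,0,0],[0.01,0,0,0,0],[0.01,0,0,0,0]]' 60
```

```text
t: 1.93
tcp_pos: [0.4628, 0.2282, 0.122]
eef_rot: [3.141, -0.001, -2.882]
contact_force: [-0.9, 0.4, 0.3]
width: 0.0601
grasp_force: 0.0
t: 2.35
tcp_pos: [0.4642, 0.2282, 0.1237]
eef_rot: [3.141, 0.002, -2.883]
contact_force: [-1.1, 0.8, 7.0]
width: 0.0229
grasp_force: 59.5
```

```bash
python3 jog.py '[[0.01,0,0,-0.03,0],[0.01,0,0,-0.07,0],[0.01,0,0,-0.11,0],[0.01,0,0,-0.11,0],[0.01,0,0,-0.11,0]]'; python3 -c "
from h import *
go((.4944,-.1929,.23),.239)"
```

```text
t: 2.77
tcp_pos: [0.4647, 0.2279, 0.2346]
eef_rot: [3.14, 0.005, -2.884]
contact_force: [-1.4, -0.3, -4.8]
width: 0.0226
grasp_force: 60.9
delta [ 0.0787 -0.4145  0.0037] turn 0.019 dist 0.422 t 2.7667 q7 1.2
```

```bash
python3 jog.py '[[0.01,0.004,-0.02,0,0],[0.01,0.01,-0.05,0,0],[0.01,0.016,-0.085,0,0],[0.01,0.023,-0.12,0,0.02],[0.01,0.029,-0.155,0,0.02]]'; python3 jog.py '[[0.01,0.007,-0.035,0,0],[0.01,0.013,-0.07,0,0],[0.01,0.02,-0.105,0,0],[0.01,0.026,-0.14,0,0],[0.01,0.033,-0.17,0,0]]';  python3 -c "
from h import *
go((.4944,-.1929,.23),.239)"
```

```text
t: 3.18
tcp_pos: [0.4731, 0.0683, 0.2305]
eef_rot: [3.142, -0.005, -2.903]
contact_force: [0.3, 0.6, -3.5]
width: 0.0228
grasp_force: 60.8
t: 3.6
tcp_pos: [0.4816, -0.1054, 0.2305]
eef_rot: [3.141, -0.004, -2.905]
contact_force: [0.2, 0.2, -3.8]
width: 0.0227
grasp_force: 60.9
delta [ 0.008  -0.088   0.0005] turn -0.002 dist 0.088 t 3.6 q7 1.87
```

```bash
python3 jog.py '[[0.01,0.003,-0.03,0,0],[0.01,0.006,-0.06,0,0],[0.01,0.008,-0.08,0,0],[0.01,0.008,-0.088,0,0],[0.01,0.008,-0.088,0,0]]'; python3 jog.py '[[0.01,0,0,0,0],[0.01,0,0,0,0],[0.01,0,0,0,0]]'; python3 -c "
from h import *
go((.4944,-.1929,.23),.239)
c=cam('side'); cv2.imwrite('pics/s2.png',c[0][:,:,::-1])"
```

```text
t: 4.02
tcp_pos: [0.4949, -0.1924, 0.2306]
eef_rot: [3.141, -0.003, -2.907]
contact_force: [-0.1, 0.0, -4.2]
width: 0.0227
grasp_force: 60.8
t: 4.27
tcp_pos: [0.4959, -0.1881, 0.232]
eef_rot: [3.14, -0.001, -2.9]
contact_force: [0.3, 1.2, -4.6]
width: 0.0228
grasp_force: 60.8
delta [ 0.0027 -0.0043  0.002 ] turn 0.002 dist 0.005 t 4.2667 q7 2.03
```

View pics/s2.png

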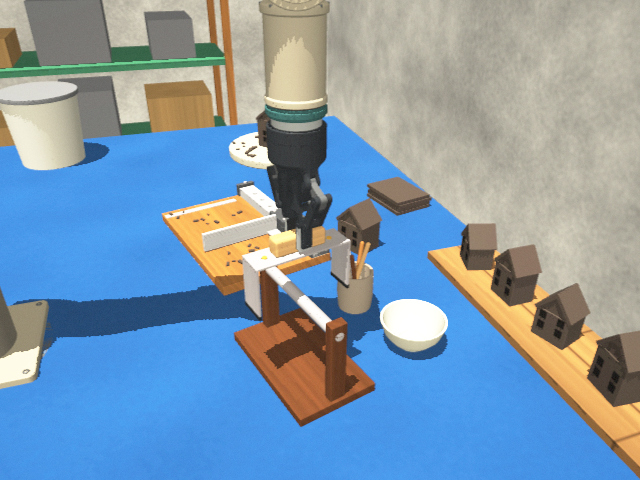

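The side view shows the bridge held level above the rail, with its legs either side of the bar ((255,285) and (341,262)). Lowering it now.

```bash
python3 jog.py '[[0.01,0.001,0,0.025,0],[0.01,0.001,0,0.05,0],[0.01,0.001,0,0.062,0],[0.01,0.001,0,0.062,0]]'; python3 jog.py '[[0.01,0,0,0.003,0],[0.01,0,0,0.005,0],[0.01,0,0,0.007,0],[0.01,0,0,0.007,0]]'
```

```text
t: 4.65
tcp_pos: [0.4932, -0.1887, 0.1679]
eef_rot: [3.138, -0.005, -2.902]
contact_force: [-0.5, -0.1, -2.7]
width: 0.0229
grasp_force: 60.7
t: 4.98
tcp_pos: [0.4956, -0.1905, 0.1639]
eef_rot: [-3.141, 0.001, -2.903]
contact_force: [-0.0, -0.7, -4.0]
width: 0.0226
grasp_force: 60.8
```

```bash
python3 jog.py '[[0.01,0,0,0.0015,0],[0.01,0,0,0.003,0],[0.01,0,0,0.003,0]]'; python3 jog.py '[[0.01,0,0,0.001,0],[0.01,0,0,0.002,0],[0.01,0,0,0.002,0]]'
```

```text
t: 5.23
tcp_pos: [0.4958, -0.1906, 0.1626]
eef_rot: [-3.14, 0.002, -2.903]
contact_force: [-3.5, 2.1, 12.8]
width: 0.023
grasp_force: 63.0
t: 5.48
tcp_pos: [0.4958, -0.1906, 0.1625]
eef_rot: [-3.14, 0.002, -2.904]
contact_force: [-7.3, 3.6, 28.4]
width: 0.0229
grasp_force: 65.3
```

Contact at TCP z of about 0.1626 m. I'll back off the push, open a little, and look.

```bash
python3 jog.py '[[0.01,0,0,-0.003,0],[0.01,0,0,-0.003,0],[0.01,0,0,-0.003,0]]'; python3 jog.py '[[0.035,0,0,0,0],[0.035,0,0,0,0],[0.045,0,0,0,0],[0.05,0,0,0,0]]'; python3 jog.py '[[0.05,0,0,-0.01,0],[0.05,0,0,-0.04,0],[0.05,0,0,-0.08,0],[0.05,0,0,-0.09,0],[0.05,0,0,-0.09,0]]'; python3 -c "
from h import *
go((.5855,.213,.20),.239)
c=cam('side'); cv2.imwrite('pics/s3.png',c[0][180:420,180:480,::-1])"
```

```text
t: 5.73
tcp_pos: [0.4961, -0.1908, 0.1627]
eef_rot: [-3.14, 0.002, -2.904]
contact_force: [-1.5, 0.6, 10.1]
width: 0.023
grasp_force: 62.8
t: 6.07
tcp_pos: [0.4952, -0.1905, 0.1611]
eef_rot: [3.141, -0.0, -2.903]
contact_force: [-0.1, 0.3, 0.7]
width: 0.0502
grasp_force: 0.0
t: 6.48
tcp_pos: [0.4975, -0.1912, 0.2553]
eef_rot: [-3.137, 0.007, -2.904]
contact_force: [1.0, -0.3, -0.2]
width: 0.0503
grasp_force: 0.0
delta [-0.1805  0.3723  0.0549] turn -0.001 dist 0.417 t 6.4833 q7 2.04
```

View pics/s3.png

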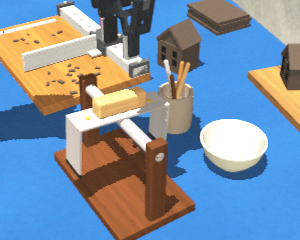

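The bridge hangs level and square on the bar, released. The crop shows it centred at about (117,110), legs either side. Now the knob.

```bash
python3 jog.py '[[0.07,-0.009,0.018,0,0],[0.07,-0.026,0.053,0,0],[0.07,-0.043,0.088,0,0],[0.07,-0.06,0.123,0,0],[0.07,-0.077,0.158,0,0]]'; python3 jog.py '[[0.07,-0.018,0.037,0,0],[0.07,-0.035,0.073,0,0],[0.07,-0.052,0.108,0,0],[0.07,-0.069,0.143,0,0],[0.07,-0.087,0.178,0.03,0]]'; python3 jog.py '[[0.07,-0.01,0.018,0.02,0],[0.07,-0.015,0.033,0.03,0],[0.07,-0.015,0.033,0.03,0],[0.07,-0.015,0.033,0.03,0],[0.07,-0.015,0.033,0.03,0]]';python3 -c "
from h import *
c=cam('wrist'); cv2.imwrite('pics/w2.png',c[0][:,:,::-1])
k=blob(c,(0,180,150),(6,255,255),(0,0,640,480)); print(cv2.boundingRect(k),rect(c,k,.099))
go((.5855,.213,.15),.237)"
```

```text
t: 6.95
tcp_pos: [0.5318, -0.0173, 0.25]
eef_rot: [3.141, -0.003, -2.904]
contact_force: [0.9, -0.1, 0.4]
width: 0.0698
grasp_force: 0.0
t: 7.37
tcp_pos: [0.5759, 0.1729, 0.2285]
eef_rot: [3.14, 0.007, -2.902]
contact_force: [2.4, -0.1, 1.0]
width: 0.0696
grasp_force: 0.0
t: 7.78
tcp_pos: [0.5806, 0.2024, 0.196]
eef_rot: [-3.14, -0.001, -2.905]
contact_force: [0.7, -0.2, -0.4]
width: 0.0701
grasp_force: 0.0Traceback (most recent call last):
  File "<string>", line 4, in <module>
    k=blob(c,(0,180,150),(6,255,255),(0,0,640,480)); print(cv2.boundingRect(k),rect(c,k,.099))
  File "h.py", line 15, in blob
    cs=cv2.findContours(k,cv2.RETR_EXTERNAL,cv2.CHAIN_APPROX_NONE)[0]; return max(cs,key=cv2.contourArea)
                                                                              ~~~^^^^^^^^^^^^^^^^^^^^^^^^
ValueError: max() iterable argument is empty
```

View pics/w2.png

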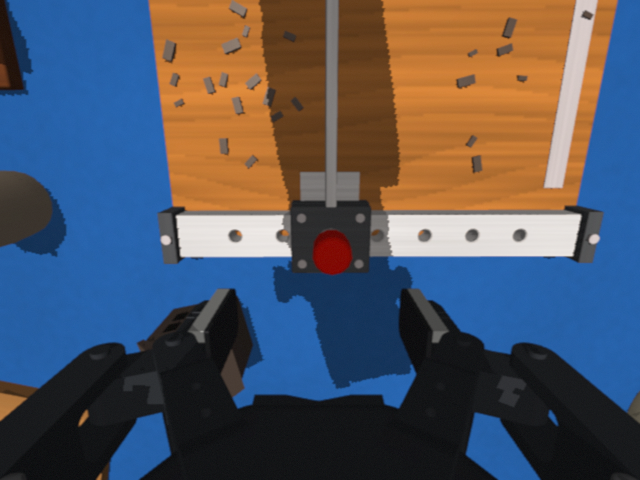

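Wrist view: the knob is at (332,252) on its carriage, with holes along the bar and the house at (200,345). It is in shadow, so I'll use a darker mask.

```bash
python3 -c "
from h import *
c=cam('wrist')
k=blob(c,(0,200,70),(6,255,255),(290,200,370,290)); print(cv2.boundingRect(k),rect(c,k,.097))
k2=blob(c,(170,200,70),(180,255,255),(290,200,370,290)) if 0 else None
t=cam('top'); 
p=ray(t,(270,193),.08); print('house',p)
go((.5865,.2135,.14),.237)"
```

```text
(314, 230, 38, 43) (array([0.58  , 0.2127]), [0.0255, 0.0302], 0.236)
house [0.71605899 0.12019403]
delta [-0.0076  0.0096  0.057 ] turn -0.001 dist 0.058 t 7.9333 q7 1.31
```

```bash
python3 jog.py '[[0.07,-0.005,0.008,0.03,0],[0.07,-0.005,0.0085,0.055,0],[0.07,-0.005,0.0085,0.055,0],[0.07,-0.005,0.0085,0.055,0]]';python3 -c "
from h import *
c=cam('wrist'); cv2.imwrite('pics/w3.png',c[0][:,:,::-1])
go((.584,.2127,.086),.237)"
```

```text
t: 8.27
tcp_pos: [0.5829, 0.2124, 0.1409]
eef_rot: [-3.141, -0.002, -2.905]
contact_force: [-0.1, -0.6, -0.3]
width: 0.0706
grasp_force: 0.0
delta [ 0.0001 -0.0001  0.0561] turn -0.0 dist 0.056 t 8.3167 q7 1.29
```

View pics/w3.png

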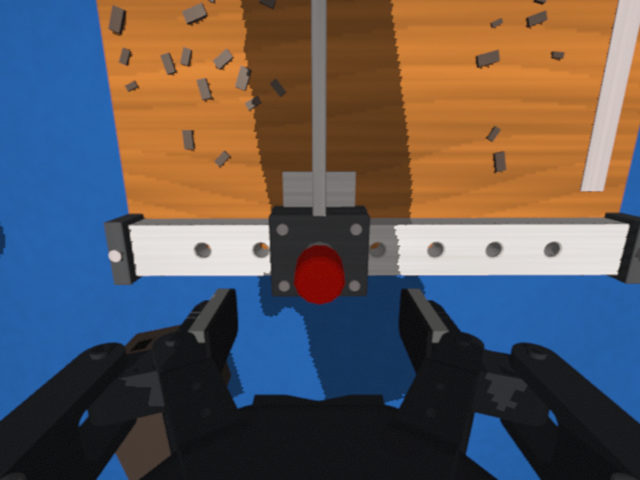

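The knob is at (319,275), centred between the fingers. Descending and closing on it.

```bash
python3 jog.py '[[0.065,0,0,0.02,0],[0.06,0,0,0.045,0],[0.06,0,0,0.055,0],[0.06,0,0,0.055,0],[0.06,0,0,0.055,0]]'; python3 jog.py '[[0.015,0,0,0,0],[0.015,0,0,0,0],[0.015,0,0,0,0],[0.015,0,0,0,0],[0.015,0,0,0,0]]' 50
```

```text
t: 8.73
tcp_pos: [0.5841, 0.2136, 0.0872]
eef_rot: [3.142, 0.001, -2.904]
contact_force: [0.0, 0.7, -0.5]
width: 0.06
grasp_force: 0.0
t: 9.15
tcp_pos: [0.5844, 0.214, 0.0878]
eef_rot: [3.141, 0.003, -2.903]
contact_force: [-0.5, -0.9, 5.0]
width: 0.0263
grasp_force: 48.8
```

```bash
python3 jog.py '[[0.015,0,0,-0.006,0],[0.015,0,0,-0.011,0],[0.015,0,0,-0.012,0],[0.015,0,0,-0.012,0]]' 70; python3 -c "
from h import *
o=env.get_obs(); p=o['tcp_pos']; go(p+np.array([-np.sin(.237),np.cos(.237),0])*.022)"
```

```text
t: 9.48
tcp_pos: [0.5842, 0.2139, 0.0983]
eef_rot: [3.141, 0.002, -2.903]
contact_force: [4.5, 0.5, -9.5]
width: 0.0256
grasp_force: 69.3
delta [-0.     0.022  0.   ] turn 0.0 dist 0.022 t 9.4833 q7 1.28
```

```bash
python3 jog.py '[[0.015,0,0,-0.0015,0],[0.015,0,0,-0.0015,0]]'; python3 jog.py '[[0.015,0,0.006,0,0],[0.015,0,0.012,0,0],[0.015,0,0.018,0,0],[0.015,0,0.022,0,0],[0.015,0,0.022,0,0]]'
```

```text
t: 9.65
tcp_pos: [0.5842, 0.2139, 0.0995]
eef_rot: [3.141, 0.002, -2.903]
contact_force: [4.6, 1.1, -9.2]
width: 0.0256
grasp_force: 69.3
t: 10.07
tcp_pos: [0.5789, 0.2356, 0.0992]
eef_rot: [-3.142, 0.001, -2.903]
contact_force: [4.4, 1.7, -9.6]
width: 0.0257
grasp_force: 69.4
```

```bash
python3 jog.py '[[0.015,0,0.006,0,0],[0.015,0,0.012,0,0],[0.015,0,0.0175,0,0],[0.015,0,0.0175,0,0]]'; python3 -c "
from h import *
go((.5748,.2528,.0995))"
```

```text
t: 10.4
tcp_pos: [0.5747, 0.2527, 0.0992]
eef_rot: [-3.142, 0.001, -2.903]
contact_force: [5.4, 3.0, -9.7]
width: 0.0254
grasp_force: 69.6
delta [-0.0001  0.0001 -0.0003] turn 0.0 dist 0.0 t 10.4 q7 1.22
```

```bash
python3 jog.py '[[0.015,0,0,0.004,0],[0.015,0,0,0.008,0],[0.015,0,0,0.012,0],[0.015,0,0,0.013,0],[0.015,0,0,0.0135,0]]'; python3 jog.py '[[0.015,0,0,0,0],[0.015,0,0,0,0],[0.015,0,0,0,0]]'
```

```text
t: 10.82
tcp_pos: [0.5749, 0.2527, 0.0878]
eef_rot: [3.141, 0.002, -2.903]
contact_force: [0.8, -0.3, 11.0]
width: 0.0256
grasp_force: 71.5
t: 11.07
tcp_pos: [0.5749, 0.2527, 0.0879]
eef_rot: [3.141, 0.002, -2.903]
contact_force: [1.4, 1.2, 6.4]
width: 0.0257
grasp_force: 71.3
```

TCP z is back at its starting value and the pin has bottomed out. One last check of the scene.

```bash
python3 -c "
from h import *
c=cam('side'); t=cam('top')
cv2.imwrite('pics/end.png',np.vstack([c[0][160:400,140:500,::-1],t[0][180:340,130:490,::-1]]))"
```

```text
(no output)
```

View pics/end.png

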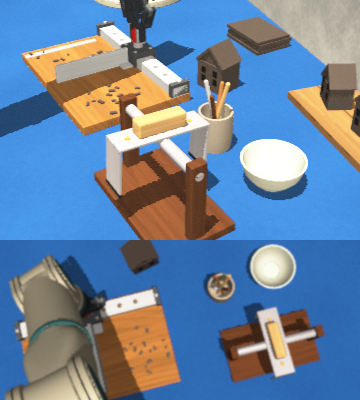

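The bridge hangs square and level at (155,135) in the side crop and (277,340) in the top crop. The stop has moved one hole on with the knob in the grip, and the bystanders are in place. Handing in.

```bash
python3 -c "
from station import env, cams, workorder
print(workorder.job_done())"
```

```text
the job is handed in; nothing more can be done
None
```

I've handed the job in: the bridge hangs square and released on the rail, the stop is one hole (40 mm) towards the strip with the pin back at its home height, and the gripper still holds the red knob. The hand-in returned no verdict, so this rests on my last pictures and force readings.

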